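# Stow the treatment paddle in its instrument case

## Robot

A 6-joint arm with a two-finger parallel gripper is mounted at the origin on the work surface. World frame = base frame: x ahead of the robot, y to its left, z up, the work surface at z = 0. Lengths are in m, angles in rad, forces in N, time in s.
With the tool pointing down it reaches from about 0.325 to 0.925 m from the base axis. Payload 3.1 kg.
Tool frame: the origin (TCP) lies at the very end of the fingers, on their centre line; the grasp point (between the pads) lies 19 mm behind it (r.grasp_offset is the distance from the TCP to the grasp point, in m); z points along the fingers, y is the line along which they close (so a half turn about z gives the same grasp; the last joint's range is limited). The gripper opens to 85 mm and grips with 20 to 120 N. Pads are 22 mm wide; open, the fingers measure 114 mm over their backs; the gripper's body (76 mm by 85 mm) begins 54 mm behind the grasp point. The pads swing forward as they close: fully open they stand 13 mm farther back than shut.
Start: joints at [1.078, 0.217, 1.613, -0, 1.311, -0.112], TCP at [0.232, 0.58, 0.231] pointing down, gripper open.
Joint ranges: [-2.75, 2.75], [-0.78, 2.1], [0.31, 2.55], [-1.13, 4.27], [0.13, 2.63], [-2.58, 2.58]. Speed limits (rad/s): [2.79, 2.79, 3.14, 3.14, 3.14, 3.14].

## Interface

Orientations are given as a rotation vector (axis times angle).
In Python, from cell import r, vision, workorder gives the robot as it stands.
- The arm moves only by the tool send_rows, never from a script. Its argument "series" is a list of rows, each a list of 2 entries, a list of its own where there are three numbers: the shift along the tool's x, y, z as a fraction of full scale, then the turn, a rotation vector about the tool's x, y, z as a fraction of full scale. In form: [[[tx, ty, tz], [rx, ry, rz]], ...]. A call has 1 to 5 rows; each row is the pose to reach, as a shift and turn from the pose commanded when the call began, along the tool's axes at that moment, turning the shorter way round; what a row does not reach only later rows make up. Full scale, the value 1, is 150 mm for a shift and 180 degrees for a turn. A row lasts 1/12 s, in which the tool goes at most 41.7 mm and 7.16 degrees, less where a joint would pass 70% of its speed; a pose out of reach is approached as far as the arm can. A call with a number of a shift or a turn outside -1 to 1 is refused whole. A call with a gripper value outside its range is refused whole. "fingers" is the opening, from -1 (shut) to 1 (fully open), set as the call begins (left out, the last holds). The fingers move at their own pace and stop on an object; "newtons" is the grip in N (left out, the last holds). Time passes only in rows, so rows that repeat a pose let the fingers close. It gives the time, the measured TCP pose, the force, the opening and the grip force at its end, in the units of the state.
- r.observe(): the state, without advancing time (a new reading comes with each control period).
- vision.capture(name): name is "scene" or "side" or "wrist"; returns the picture (420x560x3 uint8, red, green, blue); there is no depth.
- vision.camera_params(name): a dict with "fx", "fy", "cx", "cy" (pixels), "position" and "rotation" of the camera in the world; the wrist camera has in their place "hand_eye" (4x4, takes a point from camera to tool coordinates, whose origin is the TCP and whose axes are the flange's). Camera axes: x right, y down, z forward; pixel columns grow to the right and rows downward; lengths in m; the calibration is good to about 2 mm. A picture is of the moment at which its call begins: read the wrist's pose just before it. camera_params takes no time and is no camera call.
- workorder.sign_off(): hands the job in; it is judged then, once.
Trained networks look in the newest picture that a camera, given by its name, has taken for a name from the list of things; names that differ only in an ending like _2 or _b are one class to them, and where a whole thing is asked for, a point or a joint stands for the part that bears it (a point fixed in the world has none). Each returns a list of dicts, best first, with "p" (0 to 1); they miss things now and then, are a little off and sometimes report something else, mostly with a low value. They report only what shows in the picture. A call takes as long as a camera call. They do not tell look-alikes from the thing itself.
- vision.find_in(camera, target): "bbox" ([left, top, width, height] in pixels, round what is visible of it).
The state is a dict: "time": time; "joint_positions": joint angles; "dq": joint speeds; "effort": joint torques, N m; "eef_pos": TCP position; "eef_rot": TCP orientation; "ft_force": force on the tool from outside, world axes, zero at the start; "moment": the same for the moment, N m; "finger_gap": finger opening in m; "finger_force": force on a finger pad.
Only numpy, scipy, OpenCV 4.12 (cv2) and the standard library are available. Lean on these libraries where they do the work, as an engineer would, in place of code of your own. Each camera call takes 0.05 s, during which the arm holds its last target. There are 200 camera calls.

## Task

The treatment is over: put the wide flat paddle from the white draining rack back into its instrument case. Slide the case's steel keeper clear of the long slot, slide the paddle blade first all the way down into that slot, then slide the keeper fully back so that it locks the paddle in. Leave the narrow paddle in the rack and everything else where it is.

Things in the scene. Friction and masses are not known exactly. Their poses are not given: they have to be found in the camera images.
- case: Aluminium instrument case, lid off, fixed, 260 (x) x 320 (y) x 95 mm high, filled flush with grey foam. Origin: centre of its underside, on the table. Openings in the foam: the long slot with the keeper (centre at x -40, y -20 mm), a shorter empty slot (11 x 64 mm, at x +70, y -85 mm; not used), a round pocket (at x +72, y +60 mm) with a gel bottle rising to 155 mm above the table.
- slot_mouth (a point): Centre of the mouth of the long slot, level with the foam's top, 95 mm above the table. Axes as the case: the slot is 96 mm long along y and 11 mm wide along x, its upper edge bevelled by 3 mm. It goes straight down 80 mm.
- slot_floor (a point): Centre of the floor of the long slot, 80 mm below its mouth, 15 mm above the table; axes as the case. The paddle's origin belongs here when fully home.
- keeper (a joint): Steel slide on the foam, opening along the case's +y (the slot's length). 0 = fully closed, covering the slot's last 23 mm at its +y end; 0.045 m = fully open, its edge 22 mm beyond the slot. It starts nearly or fully closed (0 to 0.012), friction 1.5 N, stays where left. Its underside is 2 mm above the foam: it closes over the blade only when that is fully down.
- keeper_grip (a point): Point on the keeper's upright black grip tab to pinch or push, 131 mm above the table; axes as the case. The tab is 14 mm (x) x 30 mm (y), from 102 to 141 mm above the table (its top is 10 mm above this point), and moves with the keeper. At joint 0 it is 70 mm along +y from the slot's centre.
- paddle: The wide paddle, loose, 0.22 kg: a flat steel blade 8 mm (x) x 90 mm (y) x 75 mm (z) with a black handle on top, 18 mm (x) x 28 mm (y), centred, from 75 to 160 mm above the origin. Origin: centre of the blade's bottom edge; z points up along the handle. It is the same either way round. It starts upright in one of the rack's two slots, 8 mm above the table.
- small_paddle: The narrow paddle, loose, like the wide one but with a blade 58 mm wide (y); stands in the rack's other slot. To be left there.
- rack: White plastic draining rack, fixed, 160 (x) x 130 (y) x 50 mm high, with two slots 14 mm (x) x 104 mm (y), 42 mm deep, centred at x -40 and +40 mm. Origin: centre of its underside, on the table. Which paddle is in which slot varies.
- gel: Clear gel bottle, 60 mm diameter, 140 mm high, standing in the case's round pocket; origin under its centre.
- bowl: Steel bowl, 120 mm across, 45 mm high, on the table; origin under its centre.
- jar: Glass jar with steel cap, 76 mm diameter, 100 mm high; origin under its centre.
- cup: Steel cup, 68 mm across, 80 mm high; origin under its centre.
- tape: Roll of tape lying flat, 80 mm across, 25 mm high; origin under its centre.
- spray: White bottle, 60 mm diameter, 170 mm high; origin under its centre.
Mind the look-alikes: they are no part of the job. What is shaped like the paddle but green or orange is not meant.

How it is judged:
On the way, in this order (a step that is already met when the one before it is completed fails the run):
1. the keeper is slid clear of the long slot (value of joint keeper above 0.02 m), for 0.1 s.
2. the wide paddle is fully down in the long slot, the keeper still open (z of paddle in the frame of slot_floor between -0.004 and 0.005 m and x of paddle in the frame of slot_floor between -0.005 and 0.005 m and y of paddle in the frame of slot_floor between -0.008 and 0.008 m and angle between paddle's own z axis and vertical below 0.1 rad and angle between the y axis of paddle and the y axis of case, either way round below 0.1 rad and value of joint keeper above 0.015 m), for 0.2 s.
At the end, for the whole second after the job is handed in: The wide paddle stands at rest, upright (within 0.1 rad), on the floor of the long slot (origin within 5 mm in height, 5 mm across and 8 mm along the slot), the keeper is closed to within 7 mm over its blade, and the narrow paddle and the other loose things are within 40 mm of where they started (z of paddle in the frame of slot_floor between -0.004 and 0.005 m and x of paddle in the frame of slot_floor between -0.005 and 0.005 m and y of paddle in the frame of slot_floor between -0.008 and 0.008 m and angle between paddle's own z axis and vertical below 0.1 rad and angle between the y axis of paddle and the y axis of case, either way round below 0.1 rad and value of joint keeper below 0.007 m and linear speed of paddle below 0.02 m/s and distance of each of small_paddle, gel, bowl, jar, cup, tape, spray from where it was at the start of the episode below 0.04 m); the robot touches nothing.
It fails at once if the narrow paddle is moved more than 40 mm (distance of small_paddle from where it was at the start of the episode above 0.04 m).
It fails at once if another loose thing is moved more than 40 mm (distance of any of gel, bowl, jar, cup, tape, spray from where it was at the start of the episode above 0.04 m).
It also fails if it takes over 62 s, if anything falls off the work surface, if the arm or the gripper's body presses on something with over 40 N, if the wrist force passes 120 N, or if a joint passes its speed limit or range.

## Working session

There is one attempt and no reset: what is moved stays moved. The work goes in short steps, Python scripts to look and compute and a tool call to move; the robot and the scene stay as the last step left them, time stands still between calls to the robot, and variables do not carry over. Pictures are saved under pics/ and viewed, at most 10 in all, crops included, and the job is handed in when it is done.

Besides the shell and the picture viewer there is one more tool, called after ">>>" as name(argument=value, ...) on one line, values as JSON. send_rows: Moves the arm, as the interface text tells. Its arguments: {"type":"object","properties":{"series":{"type":"array","items":{"type":"array"}},"fingers":{"type":"number"},"newtons":{"type":"number"}},"required":["series"]}

```bash
mkdir -p pics; cat > s.py <<'E'
from cell import r, vision, workorder
import cv2, numpy as np
E
python3 - <<'E'
from s import *
np.set_printoptions(precision=4,suppress=True)
print(r.observe())
for c in ("scene","side","wrist"):
    im=vision.capture(c); cv2.imwrite(f"pics/{c}0.png",im[:,:,::-1]); print(c,vision.camera_params(c))
    if c!="wrist":
        for t in ("case","keeper","paddle","small_paddle","rack","gel"): print(t,[(d['bbox'],round(d['p'],2)) for d in vision.find_in(c,t)[:3]])
E
```

```text
{'time': 0.0, 'joint_positions': array([ 1.0778,  0.2178,  1.615 , -0.    ,  1.3113, -0.1122]), 'dq': array([-0.0003,  0.0006,  0.0022, -0.0001, -0.0002,  0.0008]), 'effort': array([  0.0002, -39.6864, -30.3849,  -0.0002,   0.0101,   0.    ]), 'eef_pos': array([0.2319, 0.5795, 0.2299]), 'eef_rot': array([-0.5944, -3.0841,  0.0037]), 'ft_force': array([-0.4924, -1.2628, -0.5281]), 'moment': array([-0.0549, -0.0219, -0.0075]), 'finger_force': 0.0, 'finger_gap': 0.0853397550765016}
scene {'fx': 463.1334994195068, 'fy': 463.1334994195068, 'cx': 277.7015498921398, 'cy': 210.89614008335505, 'position': array([1.6539, 0.098 , 0.8438]), 'rotation': array([-1.4918, -1.8101,  0.932 ])}
case [([302.1, 183.1, 138.6, 103.6], 0.57), ([386.9, 199.8, 20.6, 19.1], 0.42)]
keeper [([382.9, 200.6, 22.8, 16.0], 0.53)]
paddle [([256.4, 147.6, 11.6, 43.3], 0.77), ([177.8, 164.8, 26.3, 44.0], 0.71), ([153.4, 192.8, 12.5, 62.2], 0.7)]
small_paddle [([226.6, 164.2, 21.9, 35.5], 0.74), ([299.8, 180.2, 139.8, 105.6], 0.58)]
rack [([214.6, 191.6, 46.6, 44.0], 0.74)]
gel [([375.4, 213.1, 24.0, 29.2], 0.8)]
side {
[... 175 characters left out ...]
197,  0.1761, -0.0554])}
case [([203.3, 135.7, 101.1, 87.1], 0.7)]
keeper [([239.3, 139.8, 14.0, 20.8], 0.44)]
paddle [([169.3, 281.2, 40.5, 44.2], 0.75), ([264.7, 232.9, 13.9, 51.5], 0.63), ([236.2, 293.1, 34.1, 53.9], 0.59)]
small_paddle [([238.9, 241.4, 11.6, 46.3], 0.88), ([202.8, 132.2, 97.4, 91.9], 0.31)]
rack [([224.8, 249.0, 71.6, 64.1], 0.84)]
gel [([271.6, 138.4, 21.0, 24.0], 0.62)]
wrist {'fx': 348.52134594369176, 'fy': 348.52134594369176, 'cx': 278.15508994742265, 'cy': 210.84562997301032, 'hand_eye': array([[ 0.    , -0.9489, -0.3156,  0.0814],
       [ 1.    , -0.    ,  0.0001, -0.0001],
       [-0.0001, -0.3156,  0.9489, -0.1432],
       [ 0.    ,  0.    ,  0.    ,  1.    ]])}
```

View pics/scene0.png

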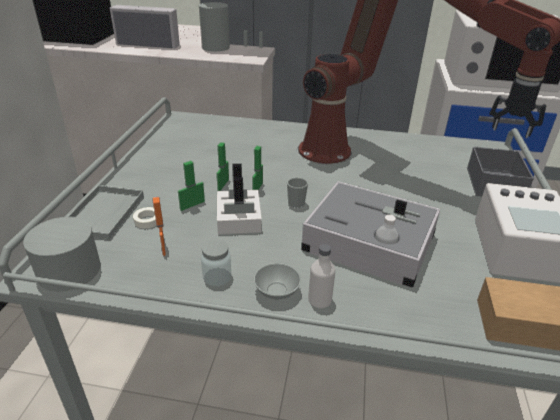

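View pics/side0.png

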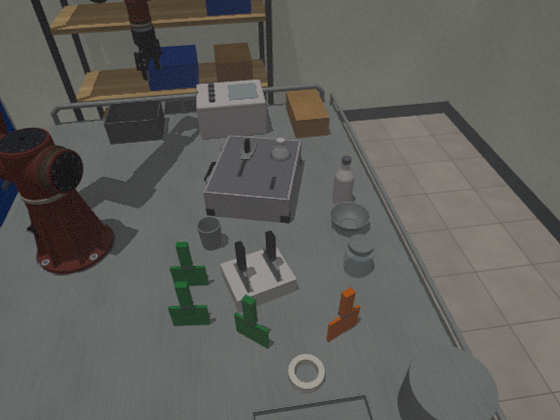

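View pics/wrist0.png

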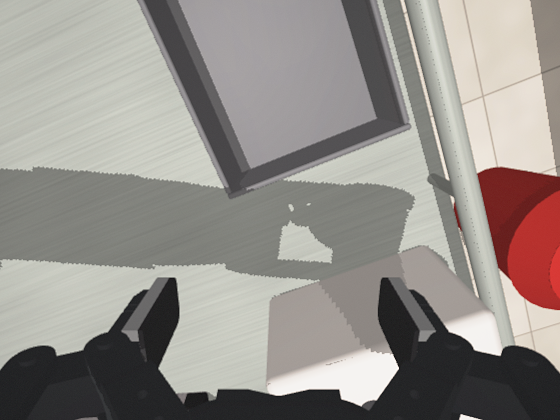

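The scene view shows the case at about (370,228) with its keeper at (400,207). The rack is at (239,210) with two black-handled paddles. The three green copies (190,187), (222,165), (258,168) and the orange one (159,222) are decoys. Next I'll enlarge the rack and case.

```bash
python3 - <<'E'
import cv2,numpy as np
a=cv2.imread("pics/scene0.png");b=cv2.imread("pics/side0.png")
def c(im,x,y,w,h): return cv2.resize(im[y:y+h,x:x+w],(400,300),interpolation=cv2.INTER_CUBIC)
o=np.vstack([np.hstack([c(a,200,155,80,90 if 0 else 60+20),c(b,215,225,92,90)]),np.hstack([c(a,296,175,152,114),c(b,200,125,116,104)])])
cv2.imwrite("pics/crop1.png",o)
E
```

```text
(no output)
```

View pics/crop1.png

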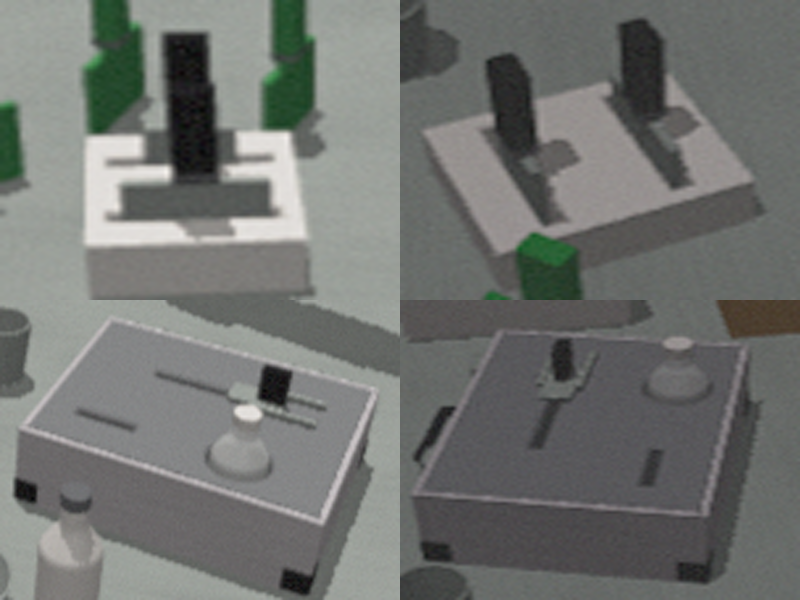

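In the scene crop, two black-handled paddles stand in the rack. The front one at about (239,190) has a blade roughly 30 px wide, and the rear one at about (237,180) has one roughly 19 px wide. The ratio of about 1.55 matches 90/58 mm, so the front one, farther from the robot and the right-hand one in the side view at (270,245), is the wide paddle. Now rough positions.

```bash
cat > s.py <<'E'
from cell import r, vision, workorder
import cv2, numpy as np
from scipy.spatial.transform import Rotation as R
from scipy.optimize import least_squares
np.set_printoptions(precision=4,suppress=True)
def cam(c,o=None):
    p=vision.camera_params(c); K=(p['fx'],p['fy'],p['cx'],p['cy'])
    if c!="wrist": return K,np.array(p['position']),R.from_rotvec(p['rotation']).as_matrix()
    H=np.array(p['hand_eye']); T=R.from_rotvec(o['eef_rot']).as_matrix()
    return K,np.array(o['eef_pos'])+T@H[:3,3],T@H[:3,:3]
def proj(C,P):
    K,t,M=C; q=(np.atleast_2d(P)-t)@M
    return np.c_[K[0]*q[:,0]/q[:,2]+K[2],K[1]*q[:,1]/q[:,2]+K[3]]
def plane(C,uv,z):
    K,t,M=C; uv=np.atleast_2d(uv).astype(float)
    d=np.c_[(uv[:,0]-K[2])/K[0],(uv[:,1]-K[3])/K[1],np.ones(len(uv))]@M.T
    return t+d*((z-t[2])/d[:,2])[:,None]
def pose(x,y,a,L):  # local pts -> world
    c,s=np.cos(a),np.sin(a); L=np.atleast_2d(L)
    return np.c_[x+c*L[:,0]-s*L[:,1],y+s*L[:,0]+c*L[:,1],L[:,2]]
E
python3 - <<'E'
from s import *
S=cam("scene");D=cam("side")
print(plane(S,[(337.8,182.6),(439.3,208.4),(418.4,259.4),(304.4,224.4)],.095))
print(plane(D,[(229,136.1),(300.9,141),(287.9,196.1),(204.4,192)],.095))
# rack top corners: scene crop scale .2,off(200,155*): 80/300=.267 rows ; side .23,.3 off(215,225)
sc=np.array([(85,133),(290,130),(308,240),(85,245)])*[.2,.2667]+[200,155]
sd=np.array([(422,130),(668,75),(752,180),(497,252)])
sd=(sd-[400,0])*[.23,.3]+[215,225]
print(plane(S,sc,.05));print(plane(D,sd,.05))
print("handle tops", plane(S,np.array([(190,82)])*[.2,.2667]+[200,155],.168),plane(D,(np.array([(642,27)])-[400,0])*[.23,.3]+[215,225],.168))
print("tab top",plane(S,np.array([(276,70)])*.38+[296,175],.141),plane(D,(np.array([(562,343)])-[400,300])*[.29,.347]+[200,125],.141))
E
```

```text
[[ 0.3905  0.0717  0.095 ]
 [ 0.4733  0.3724  0.095 ]
 [ 0.72    0.2975  0.095 ]
 [ 0.6324 -0.0013  0.095 ]]
[[0.4809 0.3645 0.095 ]
 [0.7241 0.2914 0.095 ]
 [0.6315 0.0097 0.095 ]
 [0.3892 0.0686 0.095 ]]
[[ 0.4464 -0.3072  0.05  ]
 [ 0.4139 -0.1797  0.05  ]
 [ 0.5705 -0.1343  0.05  ]
 [ 0.6041 -0.2602  0.05  ]]
[[ 0.4193 -0.1805  0.05  ]
 [ 0.5746 -0.146   0.05  ]
 [ 0.6071 -0.2604  0.05  ]
 [ 0.4553 -0.303   0.05  ]]
handle tops [[ 0.5428 -0.2093  0.168 ]] [[ 0.553  -0.2045  0.168 ]]
tab top [[0.5333 0.2533 0.141 ]] [[0.5372 0.2573 0.141 ]]
```

Rough poses:

| Thing | Centre | Yaw |
|---|---|---|
| Case | (0.556, 0.185) | -0.278 |
| Rack | (0.511, -0.222) | +0.25 |

I'll move the wrist camera over the case to refine.

```bash
cat >> s.py <<'E'
def plan(x,y,z,yaw,n):
    """yaw = world angle of tool y, tool straight down; prints n calls of shift/turn fractions"""
    o=r.observe(); p=np.array(o['eef_pos']); T=R.from_rotvec(o['eef_rot']); g=np.array([x,y,z])
    yd=lambda a:R.from_matrix(np.array([[-np.sin(a),np.cos(a),0],[np.cos(a),np.sin(a),0],[0,0,-1.]]).T).inv() if 0 else R.from_matrix(np.c_[[-np.sin(a),np.cos(a),0],[np.cos(a),np.sin(a),0],[0,0,-1.]])
    dv=(T.inv()*yd(yaw)).as_rotvec()
    for i in range(n):
        Ti=T*R.from_rotvec(dv*i/n)
        print("shift",Ti.inv().apply((g-p)/n)/.15,"turn",dv/n/np.pi)
E
python3 -c "
from s import *
plan(.542,.209,.26,-.278,3)"
```

```text
shift [-0.9456 -0.5101 -0.0637] turn [ 0.     -0.      0.1558]
shift [-1.0744 -0.0058 -0.0637] turn [ 0.     -0.      0.1558]
shift [-0.951   0.4999 -0.0636] turn [ 0.     -0.      0.1558]
```

>>> send_rows(series=[[[-0.945, -0.51, -0.064], [0, 0, 0.156]], [[-0.945, -0.51, -0.064], [0, 0, 0.156]], [[-0.945, -0.51, -0.064], [0, 0, 0.156]], [[-0.945, -0.51, -0.064], [0, 0, 0.156]], [[-0.945, -0.51, -0.064], [0, 0, 0.156]]], fingers=0.2)

```text
time: 1.17
eef_pos: [0.3395, 0.4524, 0.2416]
eef_rot: [1.336, 2.839, -0.001]
ft_force: [0.5, 0.7, -0.2]
finger_gap: 0.0513
finger_force: 0.0
```

>>> send_rows(series=[[[-1, 0, -0.064], [0, 0, 0.156]], [[-1, 0, -0.064], [0, 0, 0.156]], [[-1, 0, -0.064], [0, 0, 0.156]], [[-1, 0, -0.064], [0, 0, 0.156]], [[-1, 0, -0.064], [0, 0, 0.156]]])

```text
time: 1.58
eef_pos: [0.4353, 0.3387, 0.2513]
eef_rot: [1.984, 2.432, 0.002]
ft_force: [0.9, -0.5, 0.3]
finger_gap: 0.0514
finger_force: 0.0
```

>>> send_rows(series=[[[-0.99, 0.46, -0.064], [0, 0, 0.156]], [[-0.99, 0.46, -0.064], [0, 0, 0.156]], [[-0.99, 0.46, -0.064], [0, 0, 0.156]], [[-0.99, 0.46, -0.064], [0, 0, 0.156]], [[-0.99, 0.46, -0.064], [0, 0, 0.156]]])

```text
time: 2.0
eef_pos: [0.5343, 0.2066, 0.2609]
eef_rot: [2.513, 1.878, 0.003]
ft_force: [0.3, 0.5, -0.2]
finger_gap: 0.051
finger_force: 0.0
```

```bash
python3 - <<'E'
from s import *
o=r.observe(); im=vision.capture("wrist"); print(o['eef_pos'],o['eef_rot'],o['dq'],o['time'])
cv2.imwrite("pics/w1.png",im[:,:,::-1]); np.savez("w1.npz",p=o['eef_pos'],q=o['eef_rot'])
E
```

```text
[0.5343 0.2066 0.2609] [2.5133 1.8778 0.0026] [ 0.0753 -0.0181  0.0324  0.0927  0.0329 -0.0527] 2.0
```

View pics/w1.png

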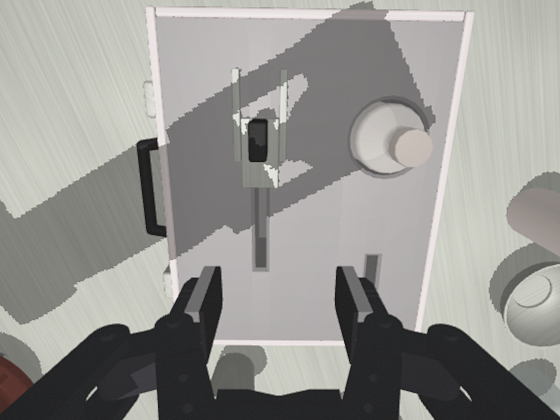

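The wrist view shows the case outline, with top corners at about (147,7) and (474,13). The slot is at columns 252-270 with its near end at row 271, and the tab top is at about (258,128). I'll fit the case pose from these.

```bash
python3 - <<'E'
from s import *
w=np.load("w1.npz"); C=cam("wrist",dict(eef_pos=w['p'],eef_rot=w['q']))
L=[(-.13,.16,.095),(.13,.16,.095),(-.04,-.071,.095)]; U=np.array([(147,7),(474,13),(260.5,271)])
f=least_squares(lambda v:(proj(C,pose(*v,L))-U).ravel(),[.5555,.1845,-.278]); print(f.x,f.fun)
q=[(-.13,-.16,.095),(.13,-.16,.095),(-.04,-.02,.095),(-.047,.035,.141),(-.033,.065,.141)]
print(proj(C,pose(*f.x,q)))
x,y,a=f.x
t=plane(C,[(249,121),(267,121)],.141); d=t-[x,y,0]
print(np.c_[np.cos(a)*d[:,0]+np.sin(a)*d[:,1],-np.sin(a)*d[:,0]+np.cos(a)*d[:,1]])
im=cv2.imread("pics/w1.png"); c=im[40:290,130:400]
cv2.imwrite("pics/w1c.png",cv2.resize(c,None,fx=2.4,fy=2.4,interpolation=cv2.INTER_CUBIC))
E
```

```text
[ 0.5529  0.1847 -0.3032] [-2.0447 -0.2947  2.1599  0.0287 -0.1045  1.3304]
[[176.3157 345.5929]
 [418.1934 347.8927]
 [260.3799 224.1992]
 [248.6961 178.2852]
 [267.0843 139.1174]]
[[-0.0463  0.0779]
 [-0.0331  0.0781]]
```

View pics/w1c.png

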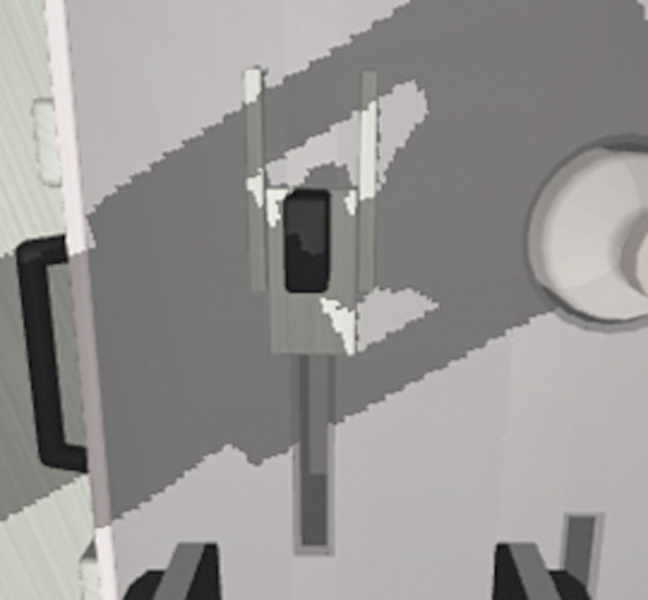

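The keeper tab's centre is near local (-40, +62) mm, so the joint is at about 0.012. The case pose is (0.5529, 0.1847, -0.303). Next I'll go to the tab.

```bash
python3 -c "
from s import *
g=pose(.5529,.1847,-.303,[-.04,.062,.114])[0]; print(g)
plan(g[0],g[1],.18,-.303,1)"
```

```text
[0.5332 0.2558 0.114 ]
shift [ 0.3003 -0.0814  0.5363] turn [ 0.0003 -0.0002  0.0063]
```

>>> send_rows(series=[[[0.3, -0.081, 0.3], [0, 0, 0.006]], [[0.3, -0.081, 0.54], [0, 0, 0.006]], [[0.3, -0.081, 0.54], [0, 0, 0.006]], [[0.3, -0.081, 0.54], [0, 0, 0.006]], [[0.3, -0.081, 0.54], [0, 0, 0.006]]])

```text
time: 2.47
eef_pos: [0.5298, 0.2582, 0.1783]
eef_rot: [-2.524, -1.869, 0.005]
ft_force: [0.8, 0.7, -0.2]
finger_gap: 0.0512
finger_force: 0.0
```

```bash
python3 -c "
from s import *
plan(.5332,.2558,.114,-.303,1)"
```

```text
shift [-0.0081  0.0276  0.4284] turn [-0.0007  0.0006  0.0022]
```

>>> send_rows(series=[[[-0.008, 0.027, 0.2], [0, 0, 0.002]], [[-0.008, 0.027, 0.3], [0, 0, 0.002]], [[-0.008, 0.027, 0.428], [0, 0, 0.002]], [[-0.008, 0.027, 0.428], [0, 0, 0.002]], [[-0.008, 0.027, 0.428], [0, 0, 0.002]]])

```text
time: 2.88
eef_pos: [0.5352, 0.2552, 0.1163]
eef_rot: [2.533, 1.858, 0.001]
ft_force: [-0.0, -0.1, 0.4]
finger_gap: 0.0513
finger_force: 0.0
```

>>> send_rows(series=[[[0, 0, 0], [0, 0, 0]], [[0, 0, 0], [0, 0, 0]], [[0, 0, 0], [0, 0, 0]], [[0, 0, 0], [0, 0, 0]], [[0, 0, 0], [0, 0, 0]]], fingers=-1, newtons=30)

```text
time: 3.3
eef_pos: [0.5333, 0.2567, 0.1174]
eef_rot: [-2.53, -1.856, 0.002]
ft_force: [-8.3, 1.6, 7.7]
finger_gap: 0.0136
finger_force: 32.5
```

>>> send_rows(series=[[[0, 0, 0], [0, 0, 0]], [[0, 0, 0], [0, 0, 0]], [[0, 0, 0], [0, 0, 0]]])

```text
time: 3.55
eef_pos: [0.5333, 0.2567, 0.1173]
eef_rot: [-2.53, -1.856, 0.002]
ft_force: [-7.5, 1.4, 8.5]
finger_gap: 0.0132
finger_force: 32.5
```

>>> send_rows(series=[[[0.05, -0.01, 0], [0, 0, 0]], [[0.1, -0.01, 0], [0, 0, 0]], [[0.15, -0.01, 0], [0, 0, 0]], [[0.2, -0.01, 0], [0, 0, 0]], [[0.2, -0.01, 0], [0, 0, 0]]])

```text
time: 3.97
eef_pos: [0.5425, 0.2865, 0.1174]
eef_rot: [-2.531, -1.858, -0.003]
ft_force: [-5.4, 2.9, 6.3]
finger_gap: 0.0134
finger_force: 32.3
```

>>> send_rows(series=[[[0, 0, 0], [0, 0, 0]], [[0, 0, 0], [0, 0, 0]]])

```text
time: 4.13
eef_pos: [0.5424, 0.2861, 0.1174]
eef_rot: [-2.531, -1.857, -0.004]
ft_force: [-4.1, 2.5, 6.1]
finger_gap: 0.0135
finger_force: 32.2
```

The keeper moved 31 mm along 72.8°, which confirms the case yaw of about -0.30. Now release, raise and look at the slot from rest.

>>> send_rows(series=[[[0, 0, 0], [0, 0, 0]], [[0, 0, 0], [0, 0, 0]], [[0, 0, 0], [0, 0, 0]]], fingers=0.2)

```text
time: 4.38
eef_pos: [0.5428, 0.284, 0.1152]
eef_rot: [2.533, 1.857, 0.001]
ft_force: [-1.0, 0.1, -0.8]
finger_gap: 0.049
finger_force: 0.0
```

>>> send_rows(series=[[[0, 0, -0.2], [0, 0, 0]], [[0, 0, -0.4], [0, 0, 0]], [[-0.3, 0, -0.55], [0, 0, 0]], [[-0.6, 0, -0.55], [0, 0, 0]], [[-0.6, 0, -0.55], [0, 0, 0]]], fingers=1)

```text
time: 4.8
eef_pos: [0.5152, 0.1948, 0.1992]
eef_rot: [2.532, 1.854, 0.001]
ft_force: [0.5, -0.3, -0.7]
finger_gap: 0.0854
finger_force: 0.0
```

>>> send_rows(series=[[[0, 0, 0], [0, 0, 0]], [[0, 0, 0], [0, 0, 0]], [[0, 0, 0], [0, 0, 0]]])

```text
time: 5.05
eef_pos: [0.5154, 0.1989, 0.1969]
eef_rot: [-2.533, -1.857, -0.0]
ft_force: [-0.3, 0.4, 0.3]
finger_gap: 0.0856
finger_force: 0.0
```

```bash
python3 - <<'E'
from s import *
o=r.observe(); im=vision.capture("wrist"); print(o['eef_pos'],o['eef_rot'],o['dq'],o['time'])
np.savez("w2.npz",p=o['eef_pos'],q=o['eef_rot']); cv2.imwrite("pics/w2.png",im[:,:,::-1])
C=cam("wrist",o); 
for v in ([.5529,.1847,-.303],): 
  print(proj(C,pose(*v,[(-.13,.16,.095),(.13,.16,.095),(-.04,-.071,.095),(-.04,.031,.095),(-.04,-.02,.095)])))
cv2.imwrite("pics/w2c.png",cv2.resize(im[60:310,160:380,::-1],None,fx=2.4,fy=2.4,interpolation=cv2.INTER_CUBIC))
E
```

```text
[0.5154 0.1989 0.1969] [-2.5332 -1.857  -0.    ] [ 0.0125  0.0099 -0.0092 -0.0021  0.0027 -0.0019] 5.05
[[127.6542 -39.4662]
 [562.3595 -40.7743]
 [278.8423 296.7132]
 [278.5529 172.2797]
 [278.7064 238.2602]]
```

View pics/w2c.png

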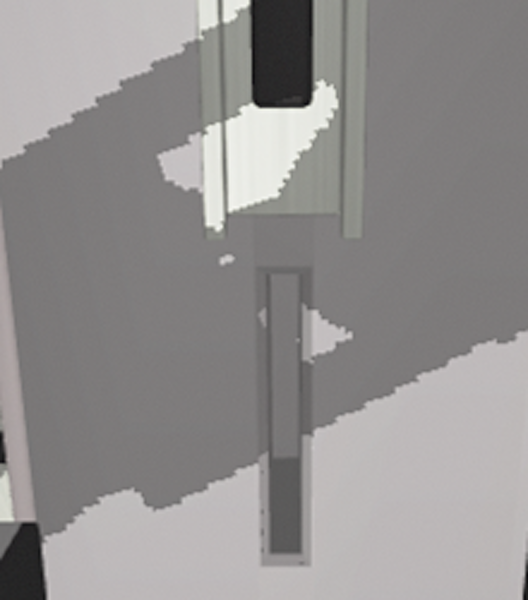

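The keeper's edge is now clear of the slot. The slot's bevel spans rows 171-296 at column about 279, within about 1 px of the prediction. Next, look at the rack.

```bash
python3 -c "
from s import *
plan(.535,-.215,.275,.25,3)"
```

```text
shift [-0.8648  0.3178 -0.1741] turn [-0.0001 -0.     -0.0589]
shift [-0.9085  0.1534 -0.174 ] turn [-0.0001 -0.     -0.0589]
shift [-0.9212 -0.0163 -0.1739] turn [-0.0001 -0.     -0.0589]
```

>>> send_rows(series=[[[-0.2, 0.05, -0.174], [0, 0, -0.02]], [[-0.865, 0.318, -0.174], [0, 0, -0.059]], [[-0.865, 0.318, -0.174], [0, 0, -0.059]], [[-0.865, 0.318, -0.174], [0, 0, -0.059]], [[-0.865, 0.318, -0.174], [0, 0, -0.059]]])

```text
time: 5.52
eef_pos: [0.5227, 0.0568, 0.2233]
eef_rot: [2.353, 2.079, -0.002]
ft_force: [-0.5, -0.4, -0.3]
finger_gap: 0.0857
finger_force: 0.0
```

>>> send_rows(series=[[[-0.908, 0.153, -0.174], [0, 0, -0.059]], [[-0.908, 0.153, -0.174], [0, 0, -0.059]], [[-0.908, 0.153, -0.174], [0, 0, -0.059]], [[-0.908, 0.153, -0.174], [0, 0, -0.059]], [[-0.908, 0.153, -0.174], [0, 0, -0.059]]])

```text
time: 5.93
eef_pos: [0.5299, -0.0804, 0.2505]
eef_rot: [2.149, 2.287, 0.0]
ft_force: [0.3, 1.2, 0.2]
finger_gap: 0.0855
finger_force: 0.0
```

>>> send_rows(series=[[[-0.921, -0.016, -0.174], [0, 0, -0.059]], [[-0.921, -0.016, -0.174], [0, 0, -0.059]], [[-0.921, -0.016, -0.174], [0, 0, -0.059]], [[-0.921, -0.016, -0.174], [0, 0, -0.059]], [[-0.921, -0.016, -0.174], [0, 0, -0.059]]])

```text
time: 6.35
eef_pos: [0.5363, -0.218, 0.2761]
eef_rot: [1.928, 2.478, -0.0]
ft_force: [1.0, 0.2, 1.2]
finger_gap: 0.0856
finger_force: 0.0
```

>>> send_rows(series=[[[0, 0, 0], [0, 0, 0]], [[0, 0, 0], [0, 0, 0]]])

```text
time: 6.52
eef_pos: [0.5351, -0.2134, 0.2746]
eef_rot: [-1.923, -2.481, -0.001]
ft_force: [0.3, -0.2, -0.3]
finger_gap: 0.0852
finger_force: 0.0
```

```bash
python3 - <<'E'
from s import *
o=r.observe(); im=vision.capture("wrist"); print(o['eef_pos'],o['eef_rot'],o['dq'],o['time'])
np.savez("w3.npz",p=o['eef_pos'],q=o['eef_rot']); cv2.imwrite("pics/w3.png",im[:,:,::-1])
cv2.imwrite("pics/w3c.png",cv2.resize(im[:,90:470,::-1],None,fx=1.4,fy=1.4,interpolation=cv2.INTER_CUBIC))
E
```

```text
[ 0.5351 -0.2134  0.2746] [-1.9226 -2.4813 -0.0014] [ 0.0098 -0.0099  0.0122 -0.0044 -0.0014 -0.0046] 6.5167
```

View pics/w3c.png

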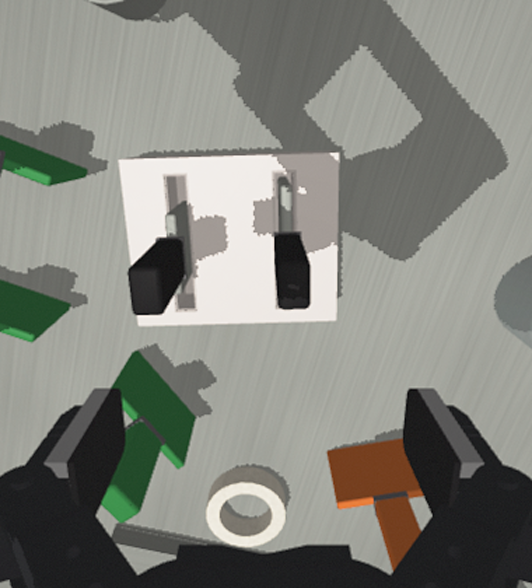

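This confirms it: the right-hand paddle, with its handle top at crop (295,291) and its blade nearly filling the slot, is the wide one. The left one's blade is shorter. I'll fit the rack and compare the predicted handle.

```bash
python3 - <<'E'
from s import *
w=np.load("w3.npz"); C=cam("wrist",dict(eef_pos=w['p'],eef_rot=w['q']))
U=np.array([(120,158),(339,153),(336,320),(138,325)])/1.4+[90,0]
L=[(-.08,.065,.05),(.08,.065,.05),(.08,-.065,.05),(-.08,-.065,.05)]
f=least_squares(lambda v:(proj(C,pose(*v,L))-U).ravel(),[.511,-.222,.25]); print(f.x,f.fun)
H=[(.04+a,b,z) for z in (.083,.168) for a,b in ((-.009,.014),(.009,.014),(.009,-.014),(-.009,-.014))]+[(.04,.045,.083),(.04,-.045,.083)]
p=proj(C,pose(*f.x,H)); print(((p-[90,0])*1.4).round(1))
im=cv2.imread("pics/w3.png")[140:240,260:340]
big=cv2.resize(im,None,fx=6,fy=6,interpolation=cv2.INTER_CUBIC); big=cv2.convertScaleAbs(big,alpha=2.0,beta=20)
for q in p: cv2.circle(big,tuple(int(v) for v in (q-[260,140]+.5)*6),3,(0,0,255),-1)
cv2.imwrite("pics/w3h.png",big)
E
```

```text
[ 0.512  -0.218   0.2769] [-0.4497  0.228   0.5154 -0.2036 -0.1518  0.1983  0.077  -0.1623]
[[274.3 232.7]
 [300.2 232.1]
 [300.3 271.1]
 [274.9 271.7]
 [277.6 263.5]
 [311.7 262.7]
 [311.4 312.5]
 [278.4 313.3]
 [286.8 186.9]
 [288.  312.3]]
```

View pics/w3h.png

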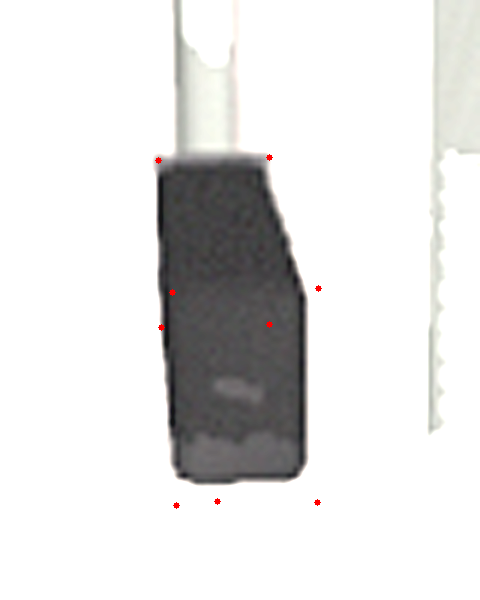

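The handle base matches the prediction; the top edges are rounded. I'll grasp at rack-local (39.5, 1) mm with yaw 0.277 and TCP z about 0.120.

```bash
python3 -c "
from s import *
g=pose(.512,-.218,.277,[.0395,.001,.12])[0]; print(g)
plan(g[0],g[1],.19,.277,1)"
```

```text
[ 0.5497 -0.2062  0.12  ]
shift [0.0194 0.1074 0.564 ] turn [-0.0003 -0.0007 -0.0077]
```

>>> send_rows(series=[[[0.019, 0.107, 0.2], [0, 0, -0.008]], [[0.019, 0.107, 0.4], [0, 0, -0.008]], [[0.019, 0.107, 0.56], [0, 0, -0.008]], [[0.019, 0.107, 0.56], [0, 0, -0.008]], [[0.019, 0.107, 0.56], [0, 0, -0.008]]], fingers=0.2)

```text
time: 6.98
eef_pos: [0.5485, -0.2065, 0.1897]
eef_rot: [-1.889, -2.504, 0.001]
ft_force: [0.5, -0.6, 0.2]
finger_gap: 0.0514
finger_force: 0.0
```

```bash
python3 -c "
from s import *
plan(.5497,-.2062,.12,.277,1)"
```

```text
shift [-0.0024  0.0099  0.4643] turn [-0.0011 -0.0012  0.0003]
```

>>> send_rows(series=[[[-0.002, 0.01, 0.15], [0, 0, 0]], [[-0.002, 0.01, 0.3], [0, 0, 0]], [[-0.002, 0.01, 0.4], [0, 0, 0]], [[-0.002, 0.01, 0.464], [0, 0, 0]], [[-0.002, 0.01, 0.464], [0, 0, 0]]])

```text
time: 7.4
eef_pos: [0.5509, -0.208, 0.1216]
eef_rot: [-1.893, -2.505, 0.0]
ft_force: [-0.2, -0.1, -0.5]
finger_gap: 0.0515
finger_force: 0.0
```

>>> send_rows(series=[[[0, 0, 0], [0, 0, 0]], [[0, 0, 0], [0, 0, 0]], [[0, 0, 0], [0, 0, 0]], [[0, 0, 0], [0, 0, 0]], [[0, 0, 0], [0, 0, 0]]], fingers=-1, newtons=60)

```text
time: 7.82
eef_pos: [0.5525, -0.2097, 0.1245]
eef_rot: [1.893, 2.503, 0.0]
ft_force: [-0.9, -0.7, 5.7]
finger_gap: 0.0171
finger_force: 59.6
```

>>> send_rows(series=[[[0, 0, 0], [0, 0, 0]], [[0, 0, 0], [0, 0, 0]], [[0, 0, 0], [0, 0, 0]]])

```text
time: 8.07
eef_pos: [0.5525, -0.2097, 0.1245]
eef_rot: [1.893, 2.503, 0.0]
ft_force: [-1.2, -0.3, 6.3]
finger_gap: 0.0172
finger_force: 59.6
```

Gripped, with the gap at 17 mm. Lift straight up.

>>> send_rows(series=[[[0, 0, -0.1], [0, 0, 0]], [[0, 0, -0.25], [0, 0, 0]], [[0, 0, -0.45], [0, 0, 0]], [[0, 0, -0.65], [0, 0, 0]], [[0, 0, -0.65], [0, 0, 0]]])

```text
time: 8.48
eef_pos: [0.5551, -0.2106, 0.2269]
eef_rot: [1.887, 2.496, 0.004]
ft_force: [1.8, -0.9, -0.8]
finger_gap: 0.017
finger_force: 59.0
```

>>> send_rows(series=[[[0, 0, -0.25], [0, 0, 0]], [[0, 0, -0.5], [0, 0, 0]], [[0, 0, -0.6], [0, 0, 0]], [[0, 0, -0.6], [0, 0, 0]], [[0, 0, -0.6], [0, 0, 0]]])

```text
time: 8.9
eef_pos: [0.5512, -0.2088, 0.3092]
eef_rot: [1.895, 2.505, 0.0]
ft_force: [0.3, -0.2, -3.3]
finger_gap: 0.0171
finger_force: 59.6
```

```bash
python3 - <<'E'
from s import *
o=r.observe(); im=vision.capture("wrist"); print(o['eef_pos'],o['eef_rot'],o['time'])
cv2.imwrite("pics/w4.png",im[:,:,::-1])
C=cam("wrist",o); T=R.from_rotvec(o['eef_rot']).as_matrix()
# paddle predicted: tool +z up to .1245-.008 below TCP
pts=[(dx+b,a,z) for dx in (0,.004) for a in (-.004,.004) for b in (.045,) for z in (.1165,.1165-.075)]
p=proj(C,np.array(pts)@T.T+o['eef_pos']); print(p)
cv2.imwrite("pics/w4c.png",cv2.resize(im[130:420,180:380,::-1],None,fx=2,fy=2,interpolation=cv2.INTER_CUBIC))
E
```

```text
[ 0.5512 -0.2088  0.3092] [1.8948 2.5053 0.0004] 8.9
[[273.1033 146.5366]
 [271.2736 166.1644]
 [283.9183 146.536 ]
 [286.2132 166.163 ]
 [273.0786 141.0634]
 [271.2271 158.7233]
 [283.9468 141.0629]
 [286.2683 158.722 ]]
```

View pics/w4c.png

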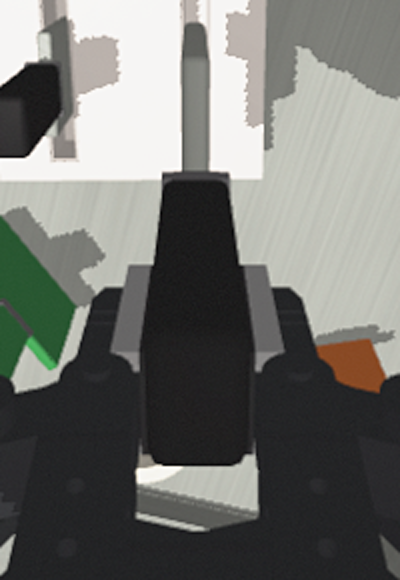

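The blade end matches the grasp being about 3.7 mm off along tool +x and centred across. Next: above the slot.

```bash
python3 -c "
from s import *
g=pose(.5529,.1847,-.302,[-.04,-.0229,.3])[0]; print(g)
plan(*g,-.302,3)"
```

```text
[0.5079 0.1747 0.3   ]
shift [0.8445 0.1412 0.0175] turn [-0.0003 -0.0002  0.0613]
shift [ 0.8559 -0.023   0.0171] turn [-0.0003 -0.0002  0.0613]
shift [ 0.8357 -0.1864  0.0165] turn [-0.0003 -0.0002  0.0613]
```

>>> send_rows(series=[[[0.15, 0.02, 0], [0, 0, 0.02]], [[0.35, 0.06, 0], [0, 0, 0.04]], [[0.6, 0.1, 0.017], [0, 0, 0.061]], [[0.844, 0.141, 0.017], [0, 0, 0.061]], [[0.844, 0.141, 0.017], [0, 0, 0.061]]])

```text
time: 9.37
eef_pos: [0.5341, -0.0743, 0.3024]
eef_rot: [-2.113, -2.31, -0.0]
ft_force: [-0.2, -0.8, -2.1]
finger_gap: 0.0174
finger_force: 59.6
```

>>> send_rows(series=[[[0.22, -0.006, 0.017], [0, 0, 0.02]], [[0.44, -0.012, 0.017], [0, 0, 0.04]], [[0.66, -0.018, 0.017], [0, 0, 0.061]], [[0.856, -0.023, 0.017], [0, 0, 0.061]], [[0.856, -0.023, 0.017], [0, 0, 0.061]]])

```text
time: 9.78
eef_pos: [0.5201, 0.0515, 0.3006]
eef_rot: [-2.326, -2.099, 0.003]
ft_force: [-0.1, -0.7, -2.8]
finger_gap: 0.0173
finger_force: 59.5
```

>>> send_rows(series=[[[0.25, -0.06, 0.017], [0, 0, 0.02]], [[0.5, -0.11, 0.017], [0, 0, 0.04]], [[0.7, -0.16, 0.017], [0, 0, 0.061]], [[0.836, -0.186, 0.017], [0, 0, 0.061]], [[0.836, -0.186, 0.017], [0, 0, 0.061]]])

```text
time: 10.2
eef_pos: [0.5064, 0.1774, 0.2984]
eef_rot: [-2.519, -1.869, 0.006]
ft_force: [0.8, -0.7, -3.4]
finger_gap: 0.0171
finger_force: 59.5
```

>>> send_rows(series=[[[0, 0, 0], [0, 0, 0]], [[0, 0, 0], [0, 0, 0]], [[0, 0, 0], [0, 0, 0]]])

```text
time: 10.45
eef_pos: [0.5082, 0.1729, 0.3005]
eef_rot: [-2.528, -1.864, 0.004]
ft_force: [-0.1, -0.2, -2.4]
finger_gap: 0.0171
finger_force: 59.5
```

```bash
python3 -c "
from s import *
print(r.observe()['finger_gap'])
plan(.5079,.1747,.235,-.302,1)"
```

```text
0.017132015427325887
shift [ 0.0118 -0.005   0.4366] turn [-0.0006  0.0006  0.0006]
```

>>> send_rows(series=[[[0.012, -0.005, 0.1], [0, 0, 0]], [[0.012, -0.005, 0.2], [0, 0, 0]], [[0.012, -0.005, 0.32], [0, 0, 0]], [[0.012, -0.005, 0.437], [0, 0, 0]], [[0.012, -0.005, 0.437], [0, 0, 0]]])

```text
time: 10.87
eef_pos: [0.5056, 0.1741, 0.2316]
eef_rot: [-2.527, -1.861, 0.013]
ft_force: [-0.9, -0.0, -3.6]
finger_gap: 0.0172
finger_force: 59.4
```

>>> send_rows(series=[[[0, 0, 0], [0, 0, 0]], [[0, 0, 0], [0, 0, 0]], [[0, 0, 0], [0, 0, 0]]])

```text
time: 11.12
eef_pos: [0.5096, 0.1759, 0.2382]
eef_rot: [2.527, 1.864, 0.004]
ft_force: [0.8, -0.4, -2.4]
finger_gap: 0.0173
finger_force: 59.5
```

```bash
python3 - <<'E'
from s import *
o=r.observe(); plan(.5079,.1747,.200,-.302,1)
T=R.from_rotvec(o['eef_rot']).as_matrix()
def pad(C,z):
    return proj(C,np.array([(.0037+b,a,z) for b in (-.045,.045) for a in (-.004,.004)])@T.T+o['eef_pos'])
def sl(C,h): return proj(C,pose(.5529+.0003,.1847+.0008,-.302,[(-.04+a*h,-.02+b*(.045+3*0+ (.048-.045)+(h-.0055)),.095) for b in (-1,1) for a in (-1,1)]))
out=[]
for c in ("wrist","scene","side"):
    im=np.ascontiguousarray(vision.capture(c)[:,:,::-1]); C=cam(c,o)
    q=np.r_[pad(C,.1165),sl(C,.0085)]; m=q.mean(0).astype(int)
    w=50; x0,y0=max(0,m[0]-w),max(0,m[1]-w); k=im[y0:y0+2*w,x0:x0+2*w]
    k=cv2.resize(k,(400,400),interpolation=cv2.INTER_CUBIC)
    for i,u in enumerate(q): cv2.circle(k,tuple(int(v) for v in (u-[x0,y0]+.5)*4),2,(0,0,255) if i<4 else (0,255,0),-1)
    out.append(k)
    if c=="wrist": cv2.imwrite("pics/w5.png",im)
cv2.imwrite("pics/ins.png",cv2.resize(np.hstack(out[:2]),(800,400)))
E
```

```text
shift [-0.0112 -0.0094  0.2544] turn [ 0.0009 -0.0004  0.0007]
```

View pics/ins.png

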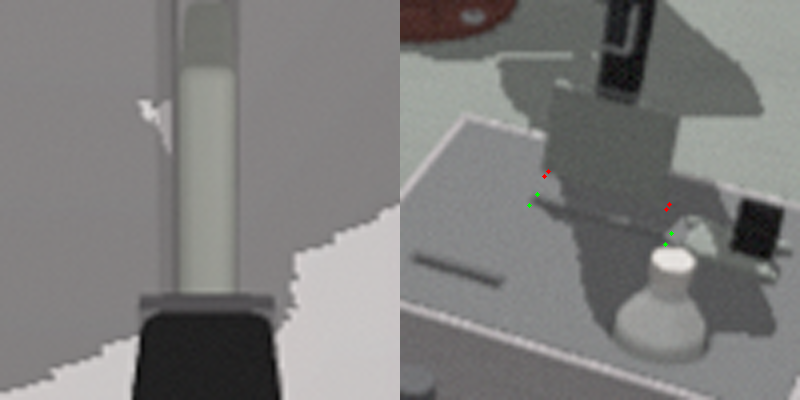

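The blade hangs over the slot. Its bottom edge, shown by the red marks, lines up with the slot ends in green, about 1.5 mm off across. That was my eleventh picture, one over the allowance, so from here I use numbers only. I'll check that it has settled.

>>> send_rows(series=[[[0, 0, 0], [0, 0, 0]], [[0, 0, 0], [0, 0, 0]], [[0, 0, 0], [0, 0, 0]]])

```text
time: 11.52
eef_pos: [0.5085, 0.1761, 0.2367]
eef_rot: [2.527, 1.866, 0.001]
ft_force: [0.9, -1.0, -3.6]
finger_gap: 0.0175
finger_force: 59.5
```

>>> send_rows(series=[[[0, 0, 0], [0, 0, 0]], [[0, 0, 0], [0, 0, 0]], [[0, 0, 0], [0, 0, 0]]])

```text
time: 11.77
eef_pos: [0.5084, 0.1761, 0.2363]
eef_rot: [-2.528, -1.866, 0.0]
ft_force: [-0.8, 0.7, -2.7]
finger_gap: 0.0174
finger_force: 59.5
```

```bash
python3 -c "
from s import *
plan(.5077,.1748,.200,-.302,1)"
```

```text
shift [-0.0097 -0.0016  0.2422] turn [-0.      0.      0.0009]
```

>>> send_rows(series=[[[-0.009, -0.003, 0.04], [0, 0, 0]], [[-0.009, -0.003, 0.08], [0, 0, 0]], [[-0.009, -0.003, 0.12], [0, 0, 0]], [[-0.009, -0.003, 0.16], [0, 0, 0]], [[-0.009, -0.003, 0.2], [0, 0, 0]]])

```text
time: 12.18
eef_pos: [0.5072, 0.1748, 0.2053]
eef_rot: [-2.527, -1.865, 0.001]
ft_force: [0.7, -0.1, -3.5]
finger_gap: 0.0173
finger_force: 59.6
```

>>> send_rows(series=[[[0, 0, 0.02], [0, 0, 0]], [[0, 0, 0.04], [0, 0, 0]], [[0, 0, 0.06], [0, 0, 0]], [[0, 0, 0.06], [0, 0, 0]], [[0, 0, 0.06], [0, 0, 0]]])

```text
time: 12.6
eef_pos: [0.5076, 0.1749, 0.1973]
eef_rot: [-2.528, -1.866, 0.0]
ft_force: [-0.4, -0.1, -3.3]
finger_gap: 0.0174
finger_force: 59.4
```

The blade bottom is 14 mm inside the slot with no contact force. Continue down.

>>> send_rows(series=[[[0, 0, 0.05], [0, 0, 0]], [[0, 0, 0.1], [0, 0, 0]], [[0, 0, 0.15], [0, 0, 0]], [[0, 0, 0.2], [0, 0, 0]], [[0, 0, 0.2], [0, 0, 0]]])

```text
time: 13.02
eef_pos: [0.5063, 0.1745, 0.1648]
eef_rot: [-2.527, -1.865, 0.005]
ft_force: [-0.3, 0.9, -3.5]
finger_gap: 0.0171
finger_force: 59.5
```

>>> send_rows(series=[[[0, 0, 0.05], [0, 0, 0]], [[0, 0, 0.1], [0, 0, 0]], [[0, 0, 0.15], [0, 0, 0]], [[0, 0, 0.19], [0, 0, 0]], [[0, 0, 0.19], [0, 0, 0]]])

```text
time: 13.43
eef_pos: [0.5067, 0.1747, 0.1372]
eef_rot: [-2.527, -1.865, 0.003]
ft_force: [0.3, 0.1, -3.6]
finger_gap: 0.0173
finger_force: 59.5
```

>>> send_rows(series=[[[0, 0, 0.01], [0, 0, 0]], [[0, 0, 0.02], [0, 0, 0]], [[0, 0, 0.03], [0, 0, 0]], [[0, 0, 0.04], [0, 0, 0]], [[0, 0, 0.04], [0, 0, 0]]])

```text
time: 13.85
eef_pos: [0.5079, 0.175, 0.1365]
eef_rot: [-2.527, -1.866, 0.001]
ft_force: [-6.7, -2.3, 13.2]
finger_gap: 0.0174
finger_force: 61.8
```

>>> send_rows(series=[[[0, 0, -0.01], [0, 0, 0]], [[0, 0, -0.01], [0, 0, 0]], [[0, 0, -0.01], [0, 0, 0]]])

```text
time: 14.1
eef_pos: [0.5083, 0.1751, 0.1366]
eef_rot: [2.527, 1.865, 0.002]
ft_force: [-3.3, -1.9, 7.1]
finger_gap: 0.0177
finger_force: 61.0
```

>>> send_rows(series=[[[0, 0, 0], [0, 0, 0]], [[0, 0, 0], [0, 0, 0]], [[0, 0, 0], [0, 0, 0]], [[0, 0, 0], [0, 0, 0]]], fingers=0.2)

```text
time: 14.43
eef_pos: [0.5078, 0.175, 0.1343]
eef_rot: [2.528, 1.865, 0.001]
ft_force: [-0.4, -0.4, 0.5]
finger_gap: 0.051
finger_force: 0.0
```

>>> send_rows(series=[[[0, 0, -0.2], [0, 0, 0]], [[0, 0, -0.4], [0, 0, 0]], [[0, 0, -0.6], [0, 0, 0]], [[0, 0, -0.8], [0, 0, 0]], [[0, 0, -0.8], [0, 0, 0]]])

```text
time: 14.85
eef_pos: [0.5119, 0.1758, 0.2622]
eef_rot: [2.523, 1.862, 0.019]
ft_force: [0.7, -0.7, 1.2]
finger_gap: 0.0513
finger_force: 0.0
```

```bash
python3 - <<'E'
from s import *
o=r.observe(); print(o['eef_pos'])
for c in ("scene","side"):
    im=vision.capture(c); C=cam(c); print(c,[(d['bbox'],round(d['p'],2)) for d in vision.find_in(c,"paddle")[:5]])
    cv2.imwrite(f"pics/{c}6.png",im[:,:,::-1])
    P=[.0,0]
    for z in (.015,.020):
        L=[(-.04+a,-.02+b,z+.16) for a in(-.009,.009) for b in (-.014,.014)]+[(-.04,-.02+b,z+.075) for b in (-.045,.045)]
        print(proj(C,pose(.5529,.1855,-.302,L)).round(1).tolist())
    g=im.sum(2); u=proj(C,pose(.5529,.1855,-.302,[-.04,-.02,.175]))[0].round().astype(int)
    print(u,g[u[1]-12:u[1]+26,u[0]-6:u[0]+7:2])
E
```

```text
[0.5119 0.1758 0.2622]
scene [([176.9, 160.8, 27.7, 51.2], 0.97), ([255.3, 145.1, 9.8, 43.8], 0.91), ([357.0, 178.6, 31.8, 31.5], 0.67), ([153.5, 194.9, 14.1, 58.9], 0.53)]
[[371.5, 180.9], [381.1, 183.5], [369.5, 183.8], [379.2, 186.4], [356.6, 204.5], [386.3, 213.0]]
[[371.8, 179.4], [381.4, 182.0], [369.7, 182.3], [379.4, 184.9], [356.8, 203.1], [386.6, 211.6]]
[375 184] [[302 303 307 297 304 302 312]
 [304 308 307 304 299 306 306]
 [301 300 300 300 307 301 305]
 [294 303 311 309 313 299 306]
 [306 306 293 302 306 314 315]
 [301 296 299 296 300 315 295]
 [313 302 309 298 295 299 304]
 [307 286 300 300 312 314 305]
 [310 207 221 273 298 316 308]
 [296 127 103 177 220 260 304]
 [252 109  90  98 101 178 293]
 [204  79  73 108  92 106 282]
 [181  88  92  94  88  87 300]
 [174  67  69  74  82 107 291]
 [149  61  50  55  75 122 298]
 [144  74  89  61  57 141 301]
 [119  74  78  76  83 176 302]
 [116  78  70  61  82 215 294]
 [106  32  80 103  81 249 291]
 [ 79  76  77  51  51 268 296]
 [ 81  96  66  40  51 306 278]
 [ 65  34  68  73  74 284 316]
 [ 59  75  63  80 109 257 307]
 [ 53  88 
[... 1323 characters left out ...]
 112 107  83 205]
 [279 260 145  96 105 107 188]
 [243 228 130 107  77 106 235]
 [179 186 124  74 102  85 291]
 [184 209 174  92  90 122 256]
 [178 207 179 122 108 122 216]
 [182 223 236  99 104 100 163]
 [183 174 226  99 110 108 240]
 [185 176 218 101 107 107 234]
 [184 190 155  98 101  94 202]
 [190 189 162 117 106 107 154]
 [171 187 161  99 106  98 147]
 [202 181 175 122 111  85 159]
 [188 182 178 110 101 122 145]
 [185 177 194 107 124  96 114]
 [187 176 190 109  92 128 150]
 [179 191 180 108 100  95 147]
 [182 184 190  90  93 119 159]
 [185 192 184 134 117 125 176]
 [181 188 191 160 130 157 194]
 [188 192 181 148 130 131 175]
 [187 184 186 162 171 151 200]
 [183 188 177 182 254 197 233]]
```

The handle top looks consistent with fully home (z about 0.175). I'll check and seat it by pressing lightly on the handle top with closed fingers.

>>> send_rows(series=[[[0.025, 0, 0], [0, 0, 0]], [[0.025, 0, 0], [0, 0, 0]], [[0.025, 0, 0.1], [0, 0, 0]], [[0.025, 0, 0.2], [0, 0, 0]], [[0.025, 0, 0.3], [0, 0, 0]]], fingers=-1)

```text
time: 15.47
eef_pos: [0.5083, 0.1786, 0.2079]
eef_rot: [-2.527, -1.866, 0.002]
ft_force: [-0.6, -0.0, 0.0]
finger_gap: 0.0002
finger_force: 0.0
```

>>> send_rows(series=[[[0, 0, 0.08], [0, 0, 0]], [[0, 0, 0.16], [0, 0, 0]], [[0, 0, 0.2], [0, 0, 0]], [[0, 0, 0.2], [0, 0, 0]], [[0, 0, 0.2], [0, 0, 0]]])

```text
time: 15.88
eef_pos: [0.5094, 0.1786, 0.1803]
eef_rot: [2.527, 1.865, 0.001]
ft_force: [-1.2, -0.7, 4.3]
finger_gap: 0.0001
finger_force: 2.3
```

>>> send_rows(series=[[[0, 0, 0.01], [0, 0, 0]], [[0, 0, 0.01], [0, 0, 0]], [[0, 0, 0.02], [0, 0, 0]], [[0, 0, 0.02], [0, 0, 0]]])

```text
time: 16.22
eef_pos: [0.5103, 0.1788, 0.1802]
eef_rot: [2.526, 1.865, 0.004]
ft_force: [-4.6, -1.7, 14.1]
finger_gap: 0.0002
finger_force: 7.4
```

>>> send_rows(series=[[[0, 0, 0.01], [0, 0, 0]], [[0, 0, 0.02], [0, 0, 0]], [[0, 0, 0.02], [0, 0, 0]], [[0, 0, 0.02], [0, 0, 0]]])

```text
time: 16.55
eef_pos: [0.5105, 0.1789, 0.18]
eef_rot: [2.526, 1.865, 0.005]
ft_force: [-9.3, -2.8, 26.5]
finger_gap: -0.0002
finger_force: 12.8
```

The handle top is firm at TCP z 0.180, where 0.175 was expected. Either the z reading is about 5 mm off or the paddle isn't quite down. I'll settle it by touching the foam, whose top is known to be 0.095.

>>> send_rows(series=[[[0, 0, -0.2], [0, 0, 0]], [[0, 0, -0.2], [0, 0, 0]], [[0, 0.25, -0.2], [0, 0, 0]], [[0, 0.47, -0.2], [0, 0, 0]], [[0, 0.47, -0.2], [0, 0, 0]]])

```text
time: 16.97
eef_pos: [0.5808, 0.1559, 0.2031]
eef_rot: [2.527, 1.861, 0.005]
ft_force: [-0.3, 0.9, -0.2]
finger_gap: -0.0003
finger_force: 0.0
```

>>> send_rows(series=[[[0, 0, 0.2], [0, 0, 0]], [[0, 0, 0.4], [0, 0, 0]], [[0, 0, 0.55], [0, 0, 0]], [[0, 0, 0.65], [0, 0, 0]], [[0, 0, 0.65], [0, 0, 0]]])

```text
time: 17.38
eef_pos: [0.5717, 0.1572, 0.1004]
eef_rot: [-2.524, -1.863, 0.014]
ft_force: [-0.4, 0.1, -1.3]
finger_gap: 0.0001
finger_force: 0.0
```

>>> send_rows(series=[[[0, 0, 0.02], [0, 0, 0]], [[0, 0, 0.03], [0, 0, 0]], [[0, 0, 0.03], [0, 0, 0]]])

```text
time: 17.63
eef_pos: [0.577, 0.158, 0.1026]
eef_rot: [2.527, 1.865, 0.003]
ft_force: [-0.1, -0.1, 0.0]
finger_gap: -0.0001
finger_force: 0.0
```

>>> send_rows(series=[[[0, 0, 0.01], [0, 0, 0]], [[0, 0, 0.02], [0, 0, 0]], [[0, 0, 0.03], [0, 0, 0]], [[0, 0, 0.03], [0, 0, 0]]])

```text
time: 17.97
eef_pos: [0.5761, 0.1577, 0.097]
eef_rot: [2.528, 1.866, 0.0]
ft_force: [0.0, 0.5, 0.1]
finger_gap: -0.0001
finger_force: 0.0
```

>>> send_rows(series=[[[0, 0, 0.01], [0, 0, 0]], [[0, 0, 0.02], [0, 0, 0]], [[0, 0, 0.03], [0, 0, 0]], [[0, 0, 0.03], [0, 0, 0]]])

```text
time: 18.3
eef_pos: [0.5765, 0.1578, 0.0951]
eef_rot: [2.527, 1.866, -0.0]
ft_force: [-5.3, -0.9, 11.9]
finger_gap: -0.0003
finger_force: 5.7
```

The foam reads 0.095 correctly, so the paddle really sits about 5 mm high. I'll regrip it and work it down with small wiggles.

>>> send_rows(series=[[[0, 0, -0.3], [0, 0, 0]], [[0, 0, -0.6], [0, 0, 0]], [[0, 0, -0.8], [0, 0, 0]], [[0, -0.2, -0.8], [0, 0, 0]], [[0, -0.4, -0.8], [0, 0, 0]]])

```text
time: 18.72
eef_pos: [0.5219, 0.1757, 0.217]
eef_rot: [2.526, 1.861, 0.013]
ft_force: [0.0, 0.9, -0.2]
finger_gap: -0.0001
finger_force: 0.0
```

>>> send_rows(series=[[[0, 0, 0], [0, 0, 0]], [[0, 0, 0], [0, 0, 0]], [[0, 0, 0], [0, 0, 0]]], fingers=0.2)

```text
time: 18.97
eef_pos: [0.519, 0.1753, 0.2124]
eef_rot: [2.527, 1.866, 0.001]
ft_force: [-0.1, -0.7, 0.2]
finger_gap: 0.0355
finger_force: 0.0
```

```bash
python3 - <<'E'
from s import *
o=r.observe(); print(o['eef_pos'],o['eef_rot']); plan(.5088,.1778,.20,-.302,1)
im=vision.capture("wrist"); C=cam("wrist",o); np.savez("w7.npz",p=o['eef_pos'],q=o['eef_rot']); cv2.imwrite("pics/w7.png",im[:,:,::-1])
for z in (.015,.020):
  print(z,proj(C,pose(.5529,.1855,-.302,[(-.04+a,-.02+.014,z+.075) for a in (-.009,.009)]+[(-.04+a,-.02+.045,z+.075) for a in (-.004,.004)])).round(1).tolist())
print('slot outer/inner',proj(C,pose(.5529,.1855,-.302,[(-.0485,.031,.095),(-.0315,.031,.095),(-.0455,.028,.092),(-.0345,.028,.092)])).round(1).tolist())
u=proj(C,pose(.5529,.1855,-.302,[-.04,.025,.092]))[0].round().astype(int); print(u)
g=im.sum(2)
print(g[u[1]-16:u[1]+14,u[0]-16:u[0]+17:2]); 
v=proj(C,pose(.5529,.1855,-.302,[-.04,-.006,.092]))[0].round().astype(int); print(v)
print(g[v[1]-8:v[1]+10,v[0]-20:v[0]+21:2])
E
```

```text
[0.519  0.1753 0.2124] [2.5269 1.8657 0.0008]
shift [-0.0044 -0.0699  0.0824] turn [ 0.0002 -0.      0.001 ]
0.015 [[253.4, 185.3], [276.3, 185.4], [259.2, 145.5], [269.8, 145.5]]
0.02 [[252.9, 186.9], [276.3, 187.0], [258.8, 146.4], [269.6, 146.4]]
slot outer/inner [[252.6, 138.2], [275.7, 138.3], [257.0, 141.8], [271.7, 141.8]]
[264 146]
[[599 598 647 652 651 650 650 650 652 651 651 650 650 649 630 601 602]
 [599 599 647 652 650 651 650 650 652 652 651 652 650 651 627 606 607]
 [601 598 650 653 651 651 650 650 653 652 652 651 650 650 631 602 567]
 [599 597 647 652 652 651 651 650 650 652 652 652 649 650 630 600 548]
 [600 597 650 652 653 651 652 650 650 653 652 651 654 652 635 609 558]
 [605 604 650 653 653 653 654 654 653 652 655 652 654 656 644 572 452]
 [571 516 654 659 659 659 660 657 658 656 659 660 662 672 485 451 386]
 [445 469 643 619 615 622 618 613 612 609 617 617 583 494 375 388 392]
 [384 473 607 524 535 429 534 523 522 522 525 497 399 327 381 391 395]
 [387 474 598 428 388 319 429 499 496 495 497 489 321 322 381 393 393]
 [394 419 610 360 325 326 399 509 509 508 508 39
[... 2285 characters left out ...]
9 391 277 272 270 257 291 285 286 284 274 255 259 274 363 390
  393 387 389]
 [390 385 390 390 230 241 248 248 249 246 244 244 248 246 244 231 340 387
  392 388 390]
 [389 390 386 377 301 221 190 188 194 192 196 193 192 198 224 304 365 391
  389 392 391]
 [389 390 390 386 299 145 117 118 113 112 120 118 116 113 142 271 375 390
  388 391 390]
 [387 389 387 389 244  90  97  99  94  90  86  95  91  87  88 179 378 392
  385 392 386]
 [389 388 388 392 163  94  94  95 100  91  92  93  94  91  88 103 378 390
  388 386 393]
 [383 386 390 380  88  95  97  99  95  94  90  97  94  99  96  88 357 393
  389 387 388]
 [384 387 389 376  78 101  94 102 104  95  99  97  99  96  88  87 345 391
  384 387 386]]
```

>>> send_rows(series=[[[-0.004, -0.07, 0], [0, 0, 0.001]], [[-0.004, -0.07, 0], [0, 0, 0.001]], [[-0.004, -0.07, 0.15], [0, 0, 0.001]], [[-0.004, -0.07, 0.3], [0, 0, 0.001]], [[-0.004, -0.07, 0.45], [0, 0, 0.001]]])

```text
time: 19.43
eef_pos: [0.5093, 0.1779, 0.1447]
eef_rot: [2.53, 1.861, 0.003]
ft_force: [-0.3, -0.5, 0.3]
finger_gap: 0.0511
finger_force: 0.0
```

>>> send_rows(series=[[[0, 0, 0.05], [0, 0, 0]], [[0, 0, 0.05], [0, 0, 0]], [[0, 0, 0.05], [0, 0, 0]]])

```text
time: 19.68
eef_pos: [0.5086, 0.1779, 0.1374]
eef_rot: [-2.53, -1.861, 0.001]
ft_force: [0.7, -0.1, 0.3]
finger_gap: 0.0511
finger_force: 0.0
```

>>> send_rows(series=[[[0, 0, 0], [0, 0, 0]], [[0, 0, 0], [0, 0, 0]], [[0, 0, 0], [0, 0, 0]], [[0, 0, 0], [0, 0, 0]], [[0, 0, 0], [0, 0, 0]]], fingers=-1, newtons=60)

```text
time: 20.1
eef_pos: [0.5094, 0.1783, 0.1392]
eef_rot: [2.53, 1.861, 0.004]
ft_force: [-1.7, 0.7, 5.8]
finger_gap: 0.0172
finger_force: 58.9
```

>>> send_rows(series=[[[0, 0.02, 0.03], [0, 0, 0.01]], [[0, 0.02, 0.03], [0, 0, 0.01]], [[0, -0.02, 0.03], [0, 0, -0.01]], [[0, -0.02, 0.03], [0, 0, -0.01]], [[0, 0, 0.03], [0, 0, 0]]])

```text
time: 20.52
eef_pos: [0.5099, 0.1787, 0.1391]
eef_rot: [2.53, 1.862, 0.004]
ft_force: [-12.9, -0.0, 26.8]
finger_gap: 0.0174
finger_force: 61.6
```

>>> send_rows(series=[[[0.03, 0, 0.01], [0, 0, 0]], [[0.03, 0, 0.01], [0, 0, 0]], [[-0.03, 0, 0.01], [0, 0, 0]], [[-0.03, 0, 0.01], [0, 0, 0]], [[0, 0, 0.01], [0, 0, 0]]])

```text
time: 20.93
eef_pos: [0.5105, 0.1782, 0.1387]
eef_rot: [2.529, 1.861, 0.005]
ft_force: [-8.8, -4.7, 30.2]
finger_gap: 0.0172
finger_force: 62.2
```

>>> send_rows(series=[[[0, 0, -0.04], [0, 0, 0]], [[0, 0, -0.08], [0, 0, 0]], [[0, 0, -0.08], [0, 0, 0]], [[0, 0, -0.08], [0, 0, 0]], [[0, 0, -0.08], [0, 0, 0]]])

```text
time: 21.35
eef_pos: [0.508, 0.1776, 0.1422]
eef_rot: [-2.53, -1.862, 0.002]
ft_force: [0.6, -0.2, -2.9]
finger_gap: 0.0174
finger_force: 58.7
```

```bash
python3 - <<'E'
from s import *
o=r.observe(); x,y,a=.5529,.1855,-.302
d=np.array(o['eef_pos'])[:2]-[x,y]; print(o['eef_pos'],o['ft_force'],np.cos(a)*d[0]+np.sin(a)*d[1],-np.sin(a)*d[0]+np.cos(a)*d[1], R.from_rotvec(o['eef_rot']).as_matrix()[:,2])
E
```

```text
[0.508  0.1776 0.1422] [ 0.6469 -0.2002 -2.9049] -0.04048921884761946 -0.020865722128303184 [-0.001  -0.0005 -1.    ]
```

The paddle hangs free here. I'll lower it gently, nudged 0.5 mm toward the slot centre, and release on light contact.

>>> send_rows(series=[[[0, 0.003, 0.01], [0, 0, 0]], [[0, 0.003, 0.02], [0, 0, 0]], [[0, 0.003, 0.025], [0, 0, 0]], [[0, 0.003, 0.03], [0, 0, 0]], [[0, 0.003, 0.03], [0, 0, 0]]])

```text
time: 21.77
eef_pos: [0.5085, 0.1777, 0.1389]
eef_rot: [-2.53, -1.861, 0.002]
ft_force: [-1.3, -0.9, 0.6]
finger_gap: 0.0174
finger_force: 59.1
```

>>> send_rows(series=[[[0, 0, 0], [0, 0, 0]], [[0, 0, 0], [0, 0, 0]], [[0, 0, 0], [0, 0, 0]], [[0, 0, 0], [0, 0, 0]]], fingers=0)

```text
time: 22.1
eef_pos: [0.5094, 0.1779, 0.1392]
eef_rot: [2.53, 1.861, 0.002]
ft_force: [-1.0, -0.3, -0.0]
finger_gap: 0.0425
finger_force: 0.0
```

>>> send_rows(series=[[[0, 0, -0.2], [0, 0, 0]], [[0, 0, -0.4], [0, 0, 0]], [[0, 0, -0.45], [0, 0, 0]], [[0, 0, -0.45], [0, 0, 0]]])

```text
time: 22.43
eef_pos: [0.5117, 0.1784, 0.2103]
eef_rot: [2.528, 1.86, 0.012]
ft_force: [-0.2, -0.0, -0.0]
finger_gap: 0.0427
finger_force: 0.0
```

>>> send_rows(series=[[[0, 0, 0], [0, 0, 0]], [[0, 0, 0], [0, 0, 0]], [[0, 0, 0.05], [0, 0, 0]], [[0, 0, 0.1], [0, 0, 0]], [[0, 0, 0.1], [0, 0, 0]]], fingers=-1)

```text
time: 22.85
eef_pos: [0.5065, 0.1772, 0.1875]
eef_rot: [-2.528, -1.86, 0.009]
ft_force: [-0.8, 0.2, 0.5]
finger_gap: -0.0002
finger_force: 0.0
```

Measure the handle top again with a slow press.

>>> send_rows(series=[[[0, 0, 0.02], [0, 0, 0]], [[0, 0, 0.04], [0, 0, 0]], [[0, 0, 0.06], [0, 0, 0]], [[0, 0, 0.06], [0, 0, 0]], [[0, 0, 0.06], [0, 0, 0]]])

```text
time: 23.27
eef_pos: [0.5089, 0.1778, 0.1822]
eef_rot: [-2.53, -1.862, 0.001]
ft_force: [-0.8, -0.2, -0.3]
finger_gap: 0.0
finger_force: 0.0
```

>>> send_rows(series=[[[0, 0, 0.01], [0, 0, 0]], [[0, 0, 0.02], [0, 0, 0]], [[0, 0, 0.03], [0, 0, 0]], [[0, 0, 0.03], [0, 0, 0]]])

```text
time: 23.6
eef_pos: [0.5104, 0.178, 0.1801]
eef_rot: [2.529, 1.861, 0.005]
ft_force: [-2.0, -0.8, 6.8]
finger_gap: -0.0
finger_force: 3.1
```

>>> send_rows(series=[[[0, 0, 0.01], [0, 0, 0]], [[0, 0, 0.02], [0, 0, 0]], [[0, 0, 0.03], [0, 0, 0]], [[0, 0, 0.042], [0, 0, 0]], [[0, 0, 0.042], [0, 0, 0]]])

```text
time: 24.02
eef_pos: [0.5113, 0.1783, 0.1798]
eef_rot: [2.528, 1.861, 0.007]
ft_force: [-11.1, -3.3, 28.5]
finger_gap: 0.0001
finger_force: 14.5
```

```bash
python3 - <<'E'
from s import *
a=[r.observe() for _ in range(1)]; print(a[0]['eef_pos'],a[0]['ft_force'],a[0]['moment'],a[0]['effort'])
E
```

```text
[0.5113 0.1783 0.1798] [-11.0504  -3.2507  28.5427] [-0.4657  1.868  -0.0008] [ -0.6396 -18.2562 -20.7673   0.0978  -3.4273   0.0026]
```

It stays firm at 0.180: the handle's base is resting on the foam rim, with z about +5 mm and the blade top at or below foam level. It can't go any lower. The keeper's 2 mm clearance will tell. Now to the tab.

>>> send_rows(series=[[[0, 0, -0.2], [0, 0, 0]], [[0, 0, -0.3], [0, 0, 0]], [[0.2, 0, -0.3], [0, 0, 0]], [[0.45, 0, -0.3], [0, 0, 0]], [[0.7, 0, -0.3], [0, 0, 0]]], fingers=0)

```text
time: 24.43
eef_pos: [0.5411, 0.2788, 0.2179]
eef_rot: [2.532, 1.859, 0.004]
ft_force: [1.1, 0.0, 0.1]
finger_gap: 0.0429
finger_force: 0.0
```

>>> send_rows(series=[[[0, 0, 0], [0, 0, 0]], [[0, 0, 0], [0, 0, 0]], [[0, 0, 0], [0, 0, 0]]])

```text
time: 24.68
eef_pos: [0.5398, 0.2778, 0.2162]
eef_rot: [2.53, 1.862, -0.002]
ft_force: [-0.7, -0.3, 0.3]
finger_gap: 0.043
finger_force: 0.0
```

```bash
python3 -c "
from s import *
plan(.5424,.2861,.116,-.302,1)"
```

```text
shift [0.0588 0.0005 0.6676] turn [-0.0002  0.0004  0.0001]
```

>>> send_rows(series=[[[0.059, 0, 0.15], [0, 0, 0]], [[0.059, 0, 0.35], [0, 0, 0]], [[0.059, 0, 0.5], [0, 0, 0]], [[0.059, 0, 0.62], [0, 0, 0]], [[0.059, 0, 0.667], [0, 0, 0]]])

```text
time: 25.1
eef_pos: [0.5401, 0.284, 0.1129]
eef_rot: [-2.531, -1.859, 0.01]
ft_force: [0.0, 0.1, 0.0]
finger_gap: 0.0426
finger_force: 0.0
```

>>> send_rows(series=[[[0, 0, 0], [0, 0, 0]], [[0, 0, 0], [0, 0, 0]], [[0, 0, 0], [0, 0, 0]], [[0, 0, 0], [0, 0, 0]], [[0, 0, 0], [0, 0, 0]]], fingers=-1, newtons=30)

```text
time: 25.52
eef_pos: [0.5425, 0.2865, 0.1177]
eef_rot: [-2.53, -1.862, 0.001]
ft_force: [-4.2, -0.5, 1.5]
finger_gap: 0.0134
finger_force: 33.1
```

>>> send_rows(series=[[[-0.05, 0, 0], [0, 0, 0]], [[-0.1, 0, 0], [0, 0, 0]], [[-0.15, 0, 0], [0, 0, 0]], [[-0.2, 0, 0], [0, 0, 0]], [[-0.2, 0, 0], [0, 0, 0]]])

```text
time: 25.93
eef_pos: [0.5334, 0.2568, 0.1176]
eef_rot: [-2.531, -1.861, 0.001]
ft_force: [-4.8, -0.7, 2.8]
finger_gap: 0.0136
finger_force: 33.4
```

>>> send_rows(series=[[[-0.03, 0, 0], [0, 0, 0]], [[-0.06, 0, 0], [0, 0, 0]], [[-0.08, 0, 0], [0, 0, 0]], [[-0.1, 0, 0], [0, 0, 0]], [[-0.1, 0, 0], [0, 0, 0]]])

```text
time: 26.35
eef_pos: [0.5301, 0.2461, 0.1178]
eef_rot: [-2.529, -1.858, -0.01]
ft_force: [-1.7, 9.0, -0.1]
finger_gap: 0.0131
finger_force: 32.8
```

The keeper closed over the blade and reached its stop after 42 mm, with a 9 N rise. Release and retreat.

>>> send_rows(series=[[[0.01, 0, 0], [0, 0, 0]], [[0.01, 0, 0], [0, 0, 0]], [[0.01, 0, 0], [0, 0, 0]], [[0.01, 0, 0], [0, 0, 0]]], fingers=0)

```text
time: 26.68
eef_pos: [0.5307, 0.2444, 0.117]
eef_rot: [2.53, 1.86, 0.002]
ft_force: [-0.0, -0.0, 0.4]
finger_gap: 0.0426
finger_force: 0.0
```

>>> send_rows(series=[[[0, 0, -0.2], [0, 0, 0]], [[0, 0, -0.4], [0, 0, 0]], [[0, 0, -0.6], [0, 0, 0]], [[0, 0, -0.8], [0, 0, 0]], [[0, 0, -0.8], [0, 0, 0]]])

```text
time: 27.1
eef_pos: [0.5346, 0.2459, 0.245]
eef_rot: [2.527, 1.858, 0.021]
ft_force: [1.2, 1.1, 1.0]
finger_gap: 0.0427
finger_force: 0.0
```

>>> send_rows(series=[[[0, 0, 0], [0, 0, 0]], [[0, 0, 0], [0, 0, 0]], [[0, 0, 0], [0, 0, 0]], [[0, 0, 0], [0, 0, 0]]])

```text
time: 27.43
eef_pos: [0.5287, 0.2444, 0.2343]
eef_rot: [-2.53, -1.861, 0.006]
ft_force: [-0.3, 0.2, 0.5]
finger_gap: 0.0426
finger_force: 0.0
```

```bash
python3 - <<'E'
from s import *
o=r.observe(); im=vision.capture("wrist"); C=cam("wrist",o); g=im.sum(2); cv2.imwrite("pics/w8.png",im[:,:,::-1])
V=(.5529,.1855,-.302)
# tab top far edge row vs joint, numeric
for j in (0,.005,.01): print(j,proj(C,pose(*V,[(-.04,.05+j+.015,.141)])).round(1)[0])
u=proj(C,pose(*V,[-.04,.065,.141]))[0].round().astype(int)
print(u,[int(x) for x in g[u[1]-14:u[1]+15,u[0]]])
print(o['eef_pos'],o['ft_force'],o['time'])
print([(d['bbox'],round(d['p'],2)) for d in vision.find_in("wrist","paddle")[:3]])
print(proj(C,pose(*V,[(-.04,-.02,.18)])))
E
```

```text
0 [279.9 192.3]
0.005 [279.9 185.4]
0.01 [279.9 178.4]
[280 192] [344, 245, 122, 91, 93, 89, 92, 101, 97, 97, 97, 101, 89, 99, 106, 104, 113, 114, 119, 106, 181, 199, 195, 198, 195, 194, 192, 191, 196]
[0.5287 0.2444 0.2343] [-0.2711  0.2367  0.4507] 27.4333
[([266.5, 246.7, 26.0, 94.0], 0.73)]
[[279.8391 329.5745]]
```

```bash
python3 -c "
from s import *
print(workorder.sign_off())"
```

```text
the job is handed in; nothing more can be done
None
```

I handed in the job at 27.4 s with the wide paddle in the long slot and the keeper closed to its stop, but it may fail on height: the handle's base seems to rest on the foam rim, leaving the paddle about 5 mm high, right at the limit, and it would not go lower under about 30 N; I also viewed 11 pictures, one over the limit of 10.

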